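# Set a sheet blank for edge filing

## Robot

A 6-joint arm with a two-finger parallel gripper is mounted at the origin on the work surface. World frame = base frame: x ahead of the robot, y to its left, z up, the work surface at z = 0. Lengths are in m, angles in rad, forces in N, time in s.
With the tool pointing down it reaches from about 0.4 to 0.825 m from the base axis. Payload 7 kg.
Tool frame: the origin (TCP) lies at the very end of the fingers, on their centre line; the grasp point (between the pads) lies manip.grip_point_offset behind it (manip.grip_point_offset is the distance from the TCP to the grasp point, in m); z points along the fingers, x is the direction in which the jaws open and shut, and the axes are right-handed (so a half turn about z gives the same grasp; the last joint's range is limited). The gripper opens to 85 mm and grips with 20 to 120 N. Pads are 22 mm wide; open, the fingers measure 114 mm over their backs; the gripper's body (76 mm by 85 mm) begins 54 mm behind the grasp point. The pads swing forward as they close: fully open they stand 13 mm farther back than shut.
Start: joints at [-0.974, 0.359, 0.012, 0, -1.224, -0.288], TCP at [0.205, -0.643, 0.231] pointing down, gripper open.
Joint ranges: [-3.07, 3.07], [-1.43, 2.12], [-1.02, 1.25], [-3.03, 1.67], [-3.05, -0], [-3.03, 3.03]. Speed limits (rad/s): [2.39, 2.39, 3.01, 3.14, 3.14, 3.14].

## Interface

Orientations are given as a rotation vector (axis times angle).
In Python, from cell import manip gives the robot as it stands.
- The arm moves only by the tool step_arm, never from a script. Its argument "commands" is text: rows parted by semicolons, each of 7 numbers parted by spaces: the shift along the tool's x, y, z in cm, then the turn, a rotation vector about the tool's x, y, z in rad, then the closure, from 0 (fully open) to 1 (shut). A call has 1 to 20 rows; each row is the pose to reach, as a shift and turn from the pose measured when the call began, along the tool's axes at that moment; what a row does not reach only later rows make up. A row lasts 1/10 s, in which the tool goes at most 50 mm and 8.59 degrees, less where a joint would pass 70% of its speed; a pose out of reach is approached as far as the arm can. A call with a gripper value outside its range is refused whole. The fingers move at their own pace and stop on an object; the grip force is fixed at half the most. Time passes only in rows, so rows that repeat a pose let the fingers close. It gives the time, the measured TCP pose, the force and the opening at its end, in the units of the state.
- manip.get_state(): the state, without advancing time (a new reading comes with each control period).
- manip.grab_frame(name): name is "scene" or "side" or "wrist"; returns a dict with "image" (400x640x3 uint8, blue, green, red), "K" (3x3 intrinsics, pixels), "k1" (the pictures are not rectified: a ray, as slopes to the right and down, at radius r is drawn at 1 + k1 r^2 times it, then the intrinsics apply), "position" and "orientation" of the camera in the world. Camera axes: x right, y down, z forward; pixel columns grow to the right and rows downward; lengths in m; the calibration is good to about 2 mm. A picture is of the moment at which its call begins. There is no depth.
- manip.hand_in(): hands the job in, once; it reports no verdict.
Trained networks look in a picture, given as the dict that the camera call returned (one of the last four; its "shot" number tells which), for a name from the list of things; names that differ only in an ending like _2 or _b are one class to them, and where a whole thing is asked for, a point or a joint stands for the part that bears it (a point fixed in the world has none). Each returns a list of dicts, best first, with "confidence" (0 to 1); they miss things now and then, are a little off and sometimes report something else, mostly with a low value. They report only what shows in the picture. A call takes as long as a camera call. They do not tell look-alikes from the thing itself.
- manip.find_in(query, picture): "xyz" ([x, y, z] in m, in world coordinates, good to about 4 mm: the middle of the surface that is visible of it).
- manip.spot_point(query, picture): "xyz" ([x, y, z] in m, in world coordinates, good to about 4 mm: a listed point, or the origin of a listed thing).
The state is a dict: "clock": time; "joints": joint angles; "dq": joint speeds; "joint_torque": joint torques, N m; "ee_pos": TCP position; "orientation": TCP orientation; "wrist_force": force on the tool from outside, world axes, zero at the start; "moment": the same for the moment, N m; "opening": opening from 0.0 (shut) to 1.0 (fully open).
Only numpy, scipy, OpenCV 4.12 (cv2) and the standard library are available. Lean on these libraries where they do the work, as an engineer would, in place of code of your own. Each camera call takes 0.05 s, during which the arm holds its last target. There are 200 camera calls.

## Task

Push the aluminium blank lying on the wooden filing board flat against the board's fence and along it until about 40 mm (a quarter of its length) sticks out past the board's end above the open steel tray, so that its edge is bared for filing. Only push it with the fingertips - do not pinch, lift or tip it - and leave it lying there flat along the fence, with everything else on the table left where it is.

Things in the scene. Friction and masses are not known exactly. Their poses are not given: they have to be found in the camera images.
- plate: the blank: bare aluminium plate, 90 mm (its x) by 160 mm (its y), 6 mm thick, about 0.2 kg, lying loose and a little askew on top of the filing board, 8 to 42 mm short of the fence; origin at the centre of its underside
- ledge: the filing board, fixed: plywood block 160 mm deep (x), 300 mm long (y), flat top 50 mm above the table; a fence strip 20 mm wide, 16 mm above the top, runs along its whole far (+x) edge, face at x = +60 mm (blank seated: its centre at x = +15 mm). Open ends at y = +-150 mm. Turned up to 15 degrees. Origin: centre of the underside, on the table; y along the fence
- tray: open shallow steel tray for filings, 130 by 110 mm, 25 mm high, on the table just beyond one end of the board (either end); it shows which end the blank must stick out from, above it; origin at the centre of its underside; must stay where it is
- carton: closed small cardboard box 120 by 100 by 40 mm high just beyond the other end of the board; leave alone; origin at the centre of its underside
- file: flat file with a round wooden handle, 285 mm long, 26 mm high, lying on the table along the robot's side of the board; leave alone; origin 17 mm from the middle of its length towards its blade tip (+y), underside
- tape: roll of masking tape lying flat, 100 mm across, 45 mm high, behind the fence; leave alone; origin at the centre of its underside
- spool: spool of copper wire, 60 mm across, 45 mm high, behind the fence; leave alone; origin at the centre of its underside
- jar: small closed jar, 56 mm across, 65 mm high, behind the fence; leave alone; origin at the centre of its underside
- screwdriver: screwdriver lying on the table at the left, beyond the board and what stands at its end; leave alone; origin under its middle
- bottle: white plastic bottle with a cap, 68 mm across, 190 mm high, at the right of the table; leave alone; origin at the centre of its underside
- mug: white mug, 80 mm across, 90 mm high, at the right of the table; leave alone; origin at the centre of its underside
Things that resemble listed ones, but are neither listed nor needed, are in the scene too. Of the things that look like the plate, the smaller one is meant.

How it is judged:
At the end, for the whole second after the job is handed in: The blank lies flat and still on the board, against the fence (its centre within 4.5 mm of its seated place, parallel to the fence within 0.06 rad), sticking out 26 to 54 mm past the end at the tray; every other thing is within 20 mm of where it started (x of plate in the frame of ledge above 0.0105 m and angle between the x axis of plate and the x axis of ledge, either way round below 0.06 rad and z of plate in the frame of ledge between 0.047 and 0.053 m and angle between plate's own z axis and vertical below 0.04 rad and linear speed of plate below 0.01 m/s and ((y of tray in the frame of ledge above 0 m and y of plate in the frame of ledge between 0.096 and 0.124 m) or (y of tray in the frame of ledge below 0 m and y of plate in the frame of ledge between -0.124 and -0.096 m)) and distance of each of tray, carton, file, tape, spool, jar, screwdriver, bottle, mug from where it was at the start of the episode below 0.02 m); the robot touches nothing.
It fails at once if the blank is lifted off the board or tipped (z of plate in the frame of ledge above 0.058 m or angle between plate's own z axis and vertical above 0.12 rad).
It fails at once if the blank is pushed off the board (z of plate in the frame of ledge below 0.04 m).
It fails at once if another thing on the table is pushed out of its place (distance of any of tray, carton, file, tape, spool, jar, screwdriver, bottle, mug from where it was at the start of the episode above 0.02 m).
It also fails if it takes over 48 s, if anything falls off the work surface, if the arm or the gripper's body presses on something with over 40 N, if the wrist force passes 120 N, or if a joint passes its speed limit or range.

## Working session

There is one attempt and no reset: what is moved stays moved. The work goes in short steps, Python scripts to look and compute and a tool call to move; the robot and the scene stay as the last step left them, time stands still between calls to the robot, and variables do not carry over. Pictures are saved under pics/ and viewed, about 8 in all and at most 12, crops included, and the job is handed in when it is done.

Besides the shell and the picture viewer there is one more tool, called as name(argument=value, ...) on one line, values as JSON. step_arm: Moves the arm, as the interface text tells. Its arguments: {"type":"object","properties":{"commands":{"type":"string"}},"required":["commands"]}

```bash
mkdir -p pics; ls; cat > h.py <<'E'
import numpy as np, cv2
from scipy.spatial.transform import Rotation as R
from cell import manip
def rot(o):
    o=np.array(o,float)
    return o if o.shape==(3,3) else (R.from_rotvec(o) if o.size==3 else R.from_quat(o)).as_matrix()
def ray(f,uv,z):
    K=np.array(f["K"]);k1=f["k1"]
    d=(np.array(uv,float)-K[:2,2])/[K[0,0],K[1,1]]
    s=d.copy()
    for _ in range(20): s=d/(1+k1*(s@s))
    v=rot(f["orientation"])@np.array([s[0],s[1],1.]);p=np.array(f["position"])
    return p+v*(z-p[2])/v[2]
def proj(f,P):
    c=rot(f["orientation"]).T@(np.array(P)-np.array(f["position"]));s=c[:2]/c[2]
    s=s*(1+f["k1"]*(s@s));K=np.array(f["K"]);return s*[K[0,0],K[1,1]]+K[:2,2]
E
python3 - <<'E'
from h import *
np.set_printoptions(precision=3,suppress=True)
for n in ["scene","side"]:
    f=manip.grab_frame(n);cv2.imwrite(f"pics/{n}0.png",f["image"])
    print(n,f["position"],f["orientation"],f["k1"],f["K"])
    for q in ["plate","ledge","tray","carton","file","tape","spool","jar"]:
        print(q,[(np.round(d["xyz"],3),round(d["confidence"],2),proj(f,d["xyz"]).round()) for d in manip.spot_point(q,f)])
print(manip.get_state())
print(manip.grip_point_offset)
E
```

```text
pics
scene [1.378 0.627 1.212] [-1.188 -2.339  0.947] -0.08486272791124548 [[497.414   0.    322.259]
 [  0.    497.414 200.899]
 [  0.      0.      1.   ]]
plate [(array([ 0.537, -0.048,  0.051]), 0.68, array([302., 214.])), (array([0.2  , 0.371, 0.001]), 0.59, array([464., 219.]))]
ledge [(array([0.556, 0.191, 0.001]), 0.73, array([361., 263.])), (array([ 0.547, -0.031,  0.002]), 0.68, array([305., 229.]))]
tray [(array([0.556, 0.19 , 0.001]), 0.98, array([361., 263.])), (array([ 0.703, -0.028, -0.002]), 0.5, array([274., 260.]))]
carton [(array([ 0.555, -0.268, -0.001]), 0.85, array([248., 199.]))]
file [(array([ 0.414, -0.036, -0.001]), 0.93, array([327., 205.]))]
tape [(array([ 0.705, -0.029, -0.001]), 0.93, array([274., 261.])), (array([ 0.691, -0.168, -0.002]), 0.7, array([243., 237.]))]
spool []
jar [(array([ 0.691, -0.169, -0.   ]), 0.75, array([243., 237.]))]
side [0.139 0.784 0.774] [-0.552  2.621 -1.268] -0.04958822728771522 [[416.866   0.    320.488]
 [  0.    416.866 190.836]
 [  0.      0.      1.   ]]
plate [(array([ 0.54 , -0.049,  0.05 ]), 0.62, array([309., 188.]))
[... 530 characters left out ...]
(array([ 0.539, -0.052,  0.05 ]), 0.68, array([309., 188.])), (array([ 0.415, -0.034, -0.005]), 0.53, array([348., 218.]))]
spool [(array([0.683, 0.089, 0.   ]), 0.68, array([241., 218.]))]
jar [(array([ 0.686, -0.165,  0.003]), 0.93, array([283., 168.]))]
{'clock': 0.9, 'joints': array([-0.974,  0.359,  0.012,  0.   , -1.224, -0.288]), 'dq': array([ 0.001, -0.001,  0.001, -0.   , -0.   , -0.   ]), 'joint_torque': array([  0.001, -58.296,  29.366,   6.942,  -0.001,   0.   ]), 'ee_pos': array([ 0.205, -0.643,  0.231]), 'orientation': array([ 1.853,  2.537, -0.   ]), 'wrist_force': array([ 0.439,  1.055, -0.602]), 'moment': array([ 0.047,  0.003, -0.007]), 'opening': 0.9965267064153854}
0.0187
```

```bash
python3 - <<'E'
import cv2
a=cv2.imread("pics/scene0.png")[165:300,215:415]
cv2.imwrite("pics/c1.png",cv2.resize(a,None,fx=4,fy=4,interpolation=cv2.INTER_CUBIC))
E
```

```text
(no output)
```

View pics/scene0.png

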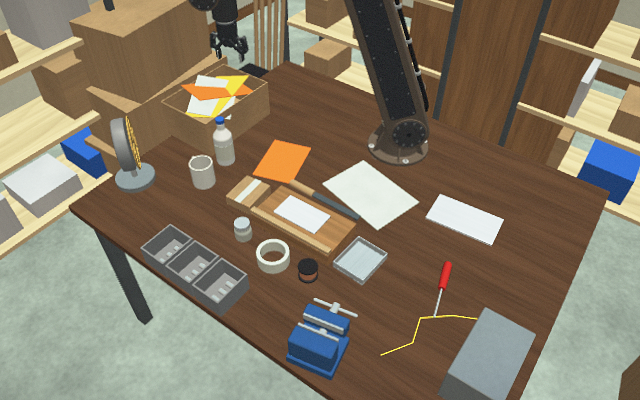

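View pics/c1.png

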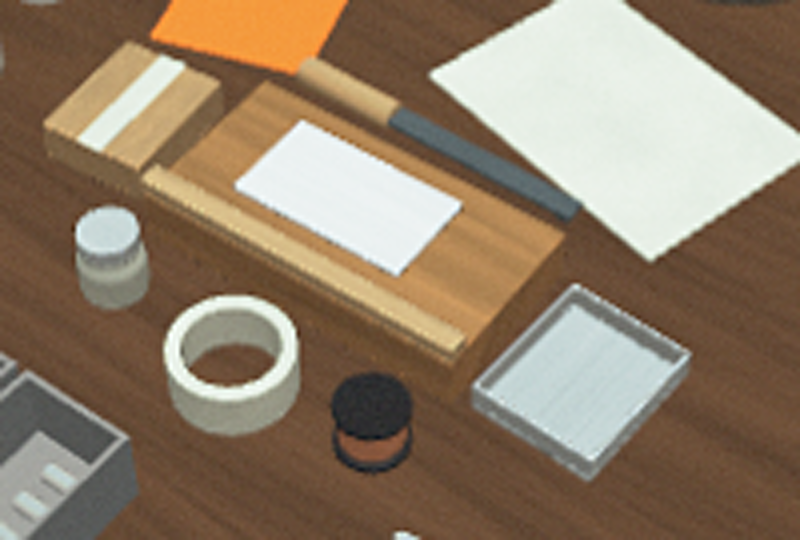

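The picture shows two look-alikes: the white plate on the board at scene (302,214) and a white sheet on the table at (464,219). The one on the board is smaller and lies where described, so it is the blank. The tray is at the board's right end, world +y, at (361,263). Next I compute corners.

```bash
python3 - <<'E'
from h import *
np.set_printoptions(precision=4,suppress=True)
f=manip.grab_frame("scene")
c=lambda x,y:(215+(x+.5)/4-.5,165+(y+.5)/4-.5)
P=np.array([ray(f,c(*p),.056) for p in [(302,120),(462,207),(400,274),(236,186)]])
print("plate",P,P.mean(0),[np.linalg.norm(P[i]-P[i-1]) for i in range(4)])
B=np.array([ray(f,c(*p),.05) for p in [(267,82),(566,236)]]);T=np.array([ray(f,c(*p),.066) for p in [(143,180),(456,354),(466,344),(155,167)]])
L=np.array([ray(f,c(*p),.056) for p in [(302,120),(462,207)]])
print("board near",B,"fence top",T)
for a in (B[1]-B[0],T[1]-T[0],T[2]-T[3],P[1]-P[0],P[2]-P[3]): print("len",np.linalg.norm(a),"yaw",np.degrees(np.arctan2(-a[0],a[1])))
# segment plate
hsv=cv2.cvtColor(f["image"],cv2.COLOR_BGR2HSV);m=((hsv[...,1]<40)&(hsv[...,2]>200)).astype(np.uint8)
n,lab=cv2.connectedComponents(m);k=lab[214,302];ct,_=cv2.findContours((lab==k).astype(np.uint8),0,1)
q=np.array([ray(f,p[0],.056)[:2] for p in ct[0]],np.float32);print("seg",cv2.minAreaRect(q*1000))
E
```

```text
plate [[ 0.4952 -0.129   0.056 ]
 [ 0.4964  0.0329  0.056 ]
 [ 0.5812  0.035   0.056 ]
 [ 0.5847 -0.125   0.056 ]] [ 0.5394 -0.0465  0.056 ] [np.float64(0.08958123619470237), np.float64(0.161964324100993), np.float64(0.08491437399921384), np.float64(0.15994560371719171)]
board near [[ 0.4727 -0.1849  0.05  ]
 [ 0.4686  0.1132  0.05  ]] fence top [[ 0.6304 -0.1819  0.066 ]
 [ 0.6257  0.1189  0.066 ]
 [ 0.6138  0.1194  0.066 ]
 [ 0.614  -0.1837  0.066 ]]
len 0.2981548456165037 yaw 0.7801262840195863
len 0.3007861797652406 yaw 0.8804376523705143
len 0.30306924482986164 yaw 0.03924447132662491
len 0.161964324100993 yaw -0.40122123085226846
len 0.15994560371719171 yaw 1.2409392678871505
seg ((538.8749389648438, -48.31562042236328), (91.7046127319336, 161.244384765625), 1.0574848651885986)
```

```bash
cat >> h.py <<'E'
def plan(pos,yawdeg):
    s=manip.get_state();A=rot(s["orientation"]);t=np.radians(yawdeg)
    x=np.array([np.cos(t),np.sin(t),0]);z=np.array([0,0,-1.]);T=np.column_stack([x,np.cross(z,x),z])
    return "cm",(A.T@(np.array(pos)-s["ee_pos"])*100).round(2),"rv",R.from_matrix(A.T@T).as_rotvec().round(3),"now",s["ee_pos"].round(4),s["clock"]
E
python3 - <<'E'
from h import *
np.set_printoptions(precision=3,suppress=True)
print(plan([.540,-.165,.231],180.7))
f=manip.grab_frame("scene")
for q in ["bottle","mug"]: print(q,[(d["xyz"],d["confidence"]) for d in manip.spot_point(q,f)][:1])
E
```

```text
('cm', array([35.37, 46.43,  0.03]), 'rv', array([ 0.   ,  0.   , -1.274]), 'now', array([ 0.205, -0.643,  0.231]), 0.95)
bottle [([0.4468, -0.4688, 0.0012], 0.58)]
mug [([0.5845, -0.4519, 0.0026], 0.74)]
```

step_arm(commands="12 15.5 0 0 0 -0.4 0.4; 24 31 0 0 0 -0.8 0.4; 35.4 46.4 0 0 0 -1.274 0.4; 35.4 46.4 0 0 0 -1.274 0.4; 35.4 46.4 0 0 0 -1.274 0.4; 35.4 46.4 0 0 0 -1.274 0.4; 35.4 46.4 0 0 0 -1.274 0.4; 35.4 46.4 0 0 0 -1.274 0.4; 35.4 46.4 0 0 0 -1.274 0.4; 35.4 46.4 0 0 0 -1.274 0.4; 35.4 46.4 0 0 0 -1.274 0.4; 35.4 46.4 0 0 0 -1.274 0.4; 35.4 46.4 0 0 0 -1.274 0.4; 35.4 46.4 0 0 0 -1.274 0.4; 35.4 46.4 0 0 0 -1.274 0.4; 35.4 46.4 0 0 0 -1.274 0.4; 35.4 46.4 0 0 0 -1.274 0.4; 35.4 46.4 0 0 0 -1.274 0.4; 35.4 46.4 0 0 0 -1.274 0.4; 35.4 46.4 0 0 0 -1.274 0.4")

```text
clock: 3.1
ee_pos: [0.5395, -0.165, 0.2314]
orientation: [-0.018, 3.141, 0.0]
wrist_force: [1.1, 0.0, -0.7]
opening: 0.599
```

```bash
python3 - <<'E'
from h import *
np.set_printoptions(precision=4,suppress=True)
print(plan([.540,-.163,.07],180.7)); print(manip.get_state()["wrist_force"])
f=manip.grab_frame("wrist");print(f["position"],f["orientation"]);cv2.imwrite("pics/w1.png",f["image"])
E
```

```text
('cm', array([-0.05,  0.2 , 16.14]), 'rv', array([ 0.   ,  0.   , -0.001]), 'now', array([ 0.5395, -0.165 ,  0.2314]), 3.1)
[ 1.0667  0.0347 -0.741 ]
[ 0.54   -0.2358  0.3747] [ 0.0169 -3.1086 -0.4457]
```

View pics/w1.png

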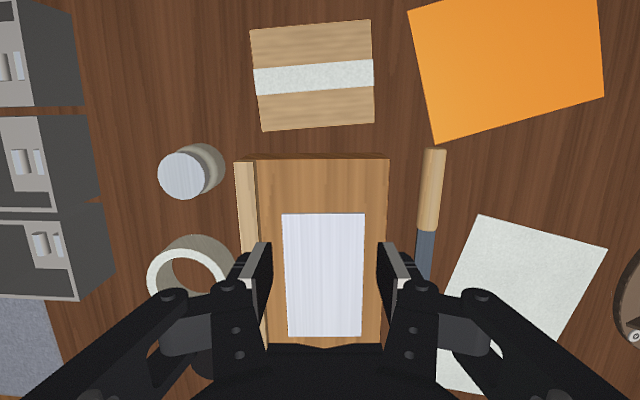

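The wrist view shows the plate's carton-side edge from (282,213) to (365,213), the board end at row ~158, the fence strip at left (235–258) and the board's near edge at column ~389.

```bash
python3 - <<'E'
from h import *
np.set_printoptions(precision=4,suppress=True)
f=manip.grab_frame("wrist")
for n,p,z in [("plA",(282,213),.056),("plB",(365,213),.056),("plC",(288,336),.056),("plD",(362,336),.056),("brdnear -y",(389,158),.05),("brdnear +y",(382,340),.05),("fence top in",(254,162),.066),("fence top out",(234,163),.066)]: print(n,ray(f,p,z))
E
```

```text
plA [ 0.5845 -0.1265  0.056 ]
plB [ 0.4949 -0.1275  0.056 ]
plC [0.5819 0.0341 0.056 ]
plD [0.4904 0.0331 0.056 ]
brdnear -y [ 0.4717 -0.1865  0.05  ]
brdnear +y [0.4638 0.0443 0.05  ]
fence top in [ 0.6097 -0.1834  0.066 ]
fence top out [ 0.6299 -0.1823  0.066 ]
```

step_arm(commands="0 0.2 5 0 0 0 0.4; 0 0.2 10 0 0 0 0.4; 0 0.2 14 0 0 0 0.4; 0 0.2 16 0 0 0 0.4; 0 0.2 16.5 0 0 0 0.4; 0 0.2 17 0 0 0 0.4; 0 0.2 17 0 0 0 0.4; 0 0.2 17 0 0 0 0.4")

```text
clock: 4.0
ee_pos: [0.5405, -0.1629, 0.0627]
orientation: [-0.019, 3.139, -0.0]
wrist_force: [0.4, 0.2, 1.0]
opening: 0.597
```

step_arm(commands="0 0 0.2 0 0 0 0.4; 0 0 0.4 0 0 0 0.4; 0 0 0.6 0 0 0 0.4; 0 0 0.6 0 0 0 0.4")

```text
clock: 4.4
ee_pos: [0.5403, -0.1629, 0.0565]
orientation: [-0.019, 3.14, -0.0]
wrist_force: [-0.2, 1.1, 0.0]
opening: 0.606
```

step_arm(commands="0 0 0.1 0 0 0 0.4; 0 0 0.2 0 0 0 0.4; 0 0 0.3 0 0 0 0.4; 0 0 0.3 0 0 0 0.4")

```text
clock: 4.8
ee_pos: [0.5402, -0.1629, 0.0533]
orientation: [-0.019, 3.14, -0.0]
wrist_force: [-0.8, 0.1, 0.1]
opening: 0.602
```

step_arm(commands="0 0 0.05 0 0 0 0.4; 0 0 0.1 0 0 0 0.4; 0 0 0.15 0 0 0 0.4; 0 0 0.15 0 0 0 0.4")

```text
clock: 5.2
ee_pos: [0.5402, -0.1629, 0.0517]
orientation: [-0.019, 3.14, -0.0]
wrist_force: [0.8, -0.6, 0.0]
opening: 0.599
```

step_arm(commands="0 0 0.05 0 0 0 0.4; 0 0 0.1 0 0 0 0.4; 0 0 0.15 0 0 0 0.4; 0 0 0.15 0 0 0 0.4")

```text
clock: 5.6
ee_pos: [0.5401, -0.1629, 0.0501]
orientation: [-0.019, 3.14, -0.0]
wrist_force: [0.2, -0.1, -0.3]
opening: 0.601
```

step_arm(commands="0 0 0.05 0 0 0 0.4; 0 0 0.1 0 0 0 0.4; 0 0 0.15 0 0 0 0.4; 0 0 0.15 0 0 0 0.4")

```text
clock: 6.0
ee_pos: [0.54, -0.1629, 0.0485]
orientation: [-0.019, 3.14, 0.0]
wrist_force: [0.5, 0.0, -0.6]
opening: 0.6
```

step_arm(commands="0 0 0.05 0 0 0 0.4; 0 0 0.1 0 0 0 0.4; 0 0 0.1 0 0 0 0.4")

```text
clock: 6.3
ee_pos: [0.54, -0.1629, 0.0474]
orientation: [-0.019, 3.14, -0.0]
wrist_force: [-0.0, 0.7, 0.1]
opening: 0.598
```

step_arm(commands="0 0 0.05 0 0 0 0.4; 0 0 0.1 0 0 0 0.4; 0 0 0.1 0 0 0 0.4")

```text
clock: 6.6
ee_pos: [0.5401, -0.1629, 0.0468]
orientation: [-0.019, 3.14, -0.0]
wrist_force: [-1.3, 0.2, 3.6]
opening: 0.606
```

step_arm(commands="0 0 -0.2 0 0 0 0.4; 0 0.5 -0.2 0 0 0 0.4; 0 1 -0.2 0 0 0 0.4; 0 1.5 -0.2 0 0 0 0.4; 0 2 -0.2 0 0 0 0.4; 0 2.5 -0.2 0 0 0 0.4; 0 3 -0.2 0 0 0 0.4; 0 3.5 -0.2 0 0 0 0.4; 0 4 -0.2 0 0 0 0.4; 0 4.5 -0.2 0 0 0 0.4; 0 5 -0.2 0 0 0 0.4; 0 5 -0.2 0 0 0 0.4")

```text
clock: 7.8
ee_pos: [0.5396, -0.1122, 0.0489]
orientation: [-0.02, 3.14, 0.0]
wrist_force: [-1.0, 0.8, -1.1]
opening: 0.6
```

```bash
cat > look.py <<'E'
import sys
from h import *
np.set_printoptions(precision=4,suppress=True)
for n in ("scene","side"):
    f=manip.grab_frame(n)
    for q in ("plate",): print(n,[(np.round(d["xyz"],4),round(d["confidence"],2)) for d in manip.spot_point(q,f)])
    hsv=cv2.cvtColor(f["image"],cv2.COLOR_BGR2HSV);m=((hsv[...,1]<45)&(hsv[...,2]>170)).astype(np.uint8)
    ct,_=cv2.findContours(m,0,1)
    for c in ct:
        q=np.array([ray(f,p[0],.056)[:2] for p in c],np.float32)
        r=cv2.minAreaRect(q*1000)
        if 40<min(r[1])<100 and 120<max(r[1])<180 and abs(r[0][0]-540)<60: print(" seg",np.round(r[0],1),np.round(r[1],1),round(r[2],2))
    cv2.imwrite(f"pics/{n}{sys.argv[1]}.png",f["image"])
s=manip.get_state();print(s["ee_pos"],s["wrist_force"],s["clock"])
E
python3 look.py 2
```

```text
scene [(array([ 0.538 , -0.0212,  0.0501]), 0.89), (array([ 0.2008,  0.3695, -0.0013]), 0.89)]
 seg [540.1 -21.1] [ 93.6 162.2] 0.58
side [(array([ 0.1972,  0.3735, -0.0023]), 0.89)]
 seg [536.6 -19.8] [ 91.3 163.6] 0.64
[ 0.5396 -0.1129  0.0489] [ 0.5222  0.1123 -0.3479] 8.0
```

step_arm(commands="0 0.5 0 0 0 0 0.4; 0 1 0 0 0 0 0.4; 0 1.5 0 0 0 0 0.4; 0 2 0 0 0 0 0.4; 0 2.5 0 0 0 0 0.4; 0 3 0 0 0 0 0.4; 0 3.5 0 0 0 0 0.4; 0 4 0 0 0 0 0.4; 0 4.5 0 0 0 0 0.4; 0 5 0 0 0 0 0.4; 0 5.5 0 0 0 0 0.4; 0 6 0 0 0 0 0.4; 0 6.5 0 0 0 0 0.4; 0 7 0 0 0 0 0.4; 0 7.5 0 0 0 0 0.4; 0 8 0 0 0 0 0.4; 0 8.5 0 0 0 0 0.4; 0 8.9 0 0 0 0 0.4; 0 9.3 0 0 0 0 0.4; 0 9.5 0 0 0 0 0.4")

```text
clock: 10.0
ee_pos: [0.5384, -0.0175, 0.0489]
orientation: [-0.019, 3.14, -0.0]
wrist_force: [-0.5, -1.4, -0.7]
opening: 0.603
```

step_arm(commands="0 -0.5 0 0 0 0 0.4; 0 -2 -1 0 0 0 0.4; 0 -3 -5 0 0 0 0.4; 0 -3 -9 0 0 0 0.4; 0 -3 -9 0 0 0 0.4; 0 -3 -9 0 0 0 0.4")

```text
clock: 10.6
ee_pos: [0.5393, -0.0482, 0.1407]
orientation: [-0.018, 3.137, 0.002]
wrist_force: [0.3, -1.3, -0.5]
opening: 0.6
```

```bash
python3 look.py 3; python3 -c "
from h import *
print(plan([.440,.045,.138],91.2))"
```

```text
scene [(array([0.5368, 0.0744, 0.049 ]), 0.8), (array([ 0.2004,  0.3698, -0.0029]), 0.7)]
side [(array([0.5356, 0.0717, 0.0505]), 0.85), (array([ 0.1961,  0.3762, -0.0007]), 0.84)]
 seg [535.9  78.1] [170.   93.1] 89.75
[ 0.5379 -0.0479  0.1381] [-0.1066  0.6603 -0.7323] 10.8
('cm', array([9.68, 9.41, 0.01]), 'rv', array([-0.   ,  0.   ,  1.562]), 'now', array([ 0.5379, -0.0479,  0.1381]), 10.8)
```

step_arm(commands="4 5 0 0 0 0.3 0.4; 8.15 11.9 0 0 0 0.6 0.4; 8.15 11.9 0 0 0 0.9 0.4; 8.15 11.9 0 0 0 1.2 0.4; 8.15 11.9 0 0 0 1.56 0.4; 8.15 11.9 0 0 0 1.56 0.4; 8.15 11.9 0 0 0 1.56 0.4; 8.15 11.9 0 0 0 1.56 0.4; 8.15 11.9 0 0 0 1.56 0.4; 8.15 11.9 0 0 0 1.56 0.4; 8.15 11.9 0 0 0 1.56 0.4; 8.15 11.9 0 0 0 1.56 0.4; 8.15 11.9 0 0 0 1.56 0.4; 8.15 11.9 0 0 0 1.56 0.4; 8.15 11.9 0 0 0 1.56 0.4")

```text
clock: 12.3
ee_pos: [0.455, 0.0701, 0.1379]
orientation: [2.194, 2.248, -0.001]
wrist_force: [0.1, -0.2, 0.6]
opening: 0.602
```

```bash
python3 -c "
from h import *
print(plan([.455,.07,.049],91.2))
f=manip.grab_frame('wrist');cv2.imwrite('pics/w2.png',f['image'])"
```

```text
('cm', array([-0.  ,  0.01,  8.89]), 'rv', array([-0.   ,  0.   ,  0.004]), 'now', array([0.455 , 0.0701, 0.1379]), 12.3)
```

View pics/w2.png

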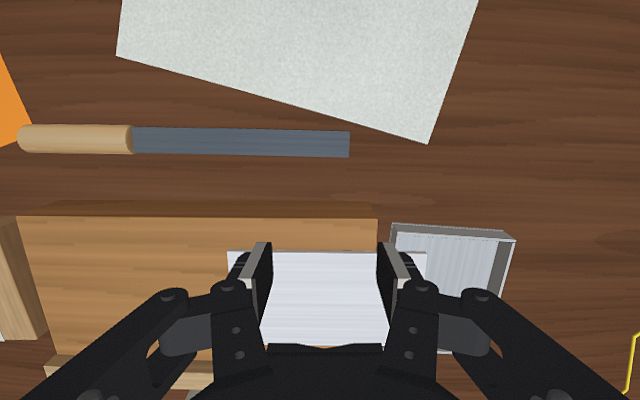

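The view shows the plate's near edge at row ~251, parallel to the board edge (row ~218), overhanging above the tray (plate end at column ~427, board end at ~378). Now I descend beside it and push towards the fence.

step_arm(commands="0 0 3 0 0 0 0.4; 0 0 6 0 0 0 0.4; 0 0 8 0 0 0 0.4; 0 0 8.8 0 0 0 0.4; 0 0 8.85 0 0 0 0.4; 0 0 8.85 0 0 0 0.4; 0 0 8.85 0 0 0 0.4")

```text
clock: 13.05
ee_pos: [0.4557, 0.0705, 0.0505]
orientation: [2.194, 2.248, 0.002]
wrist_force: [-0.8, 0.6, 0.1]
opening: 0.601
```

step_arm(commands="0 0.4 0 0 0 0 0.4; 0 0.8 0 0 0 0 0.4; 0 1.2 0 0 0 0 0.4; 0 1.6 0 0 0 0 0.4; 0 2 0 0 0 0 0.4; 0 2.4 0 0 0 0 0.4; 0 2.8 0 0 0 0 0.4; 0 3.2 0 0 0 0 0.4; 0 3.6 0 0 0 0 0.4; 0 4 0 0 0 0 0.4; 0 4.3 0 0 0 0 0.4; 0 4.5 0 0 0 0 0.4; 0 4.5 0 0 0 0 0.4")

```text
clock: 14.35
ee_pos: [0.5011, 0.0716, 0.0506]
orientation: [2.194, 2.248, 0.003]
wrist_force: [0.6, -1.5, -0.2]
opening: 0.6
```

step_arm(commands="0 0.1 0.05 0 0 0 0.4; 0 0.2 0.1 0 0 0 0.4; 0 0.3 0.1 0 0 0 0.4; 0 0.3 0.1 0 0 0 0.4")

```text
clock: 14.75
ee_pos: [0.5038, 0.0715, 0.0501]
orientation: [2.193, 2.248, 0.002]
wrist_force: [-4.9, -0.3, 8.1]
opening: 0.599
```

step_arm(commands="0 0.05 0 0 0 0 0.4; 0 0.1 0 0 0 0 0.4; 0 0.15 0 0 0 0 0.4; 0 0.15 0 0 0 0 0.4")

```text
clock: 15.15
ee_pos: [0.5052, 0.0715, 0.0502]
orientation: [2.193, 2.248, 0.001]
wrist_force: [-2.2, -0.1, 5.6]
opening: 0.603
```

step_arm(commands="0 0.05 0 0 0 0 0.4; 0 0.1 0 0 0 0 0.4; 0 0.1 0 0 0 0 0.4")

```text
clock: 15.45
ee_pos: [0.5062, 0.0715, 0.0502]
orientation: [2.193, 2.248, 0.001]
wrist_force: [-3.4, -0.2, 5.0]
opening: 0.6
```

```bash
python3 look.py 4; python3 - <<'E'
import cv2,numpy as np
a=cv2.imread("pics/scene4.png")[195:285,270:400];b=cv2.imread("pics/side4.png")[160:260,220:365]
r=lambda i:cv2.resize(i,(520,360) if i is a else (520,360),interpolation=cv2.INTER_CUBIC)
cv2.imwrite("pics/c4.png",cv2.resize(np.vstack([r(a),r(b)]),(433,600)))
E
```

```text
scene [(array([0.5656, 0.0772, 0.0508]), 0.7), (array([ 0.1991,  0.3706, -0.0028]), 0.68)]
side [(array([0.5621, 0.0723, 0.051 ]), 0.79), (array([ 0.1977,  0.374 , -0.0001]), 0.58)]
 seg [559.1  78.9] [ 90.9 171. ] 1.63
 seg [ 555.7 -404.6] [ 50.3 142.2] 17.32
[0.5062 0.0715 0.0503] [-3.6643 -0.5332  5.034 ] 15.65
```

View pics/c4.png

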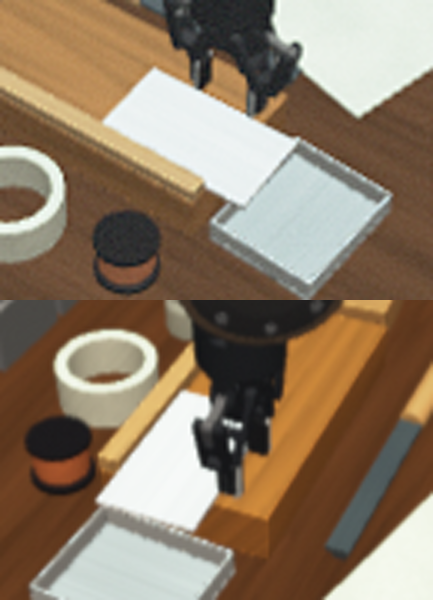

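step_arm(commands="0 0.05 0 0 0 0 0.4; 0 0.1 0 0 0 0 0.4; 0 0.15 0 0 0 0 0.4; 0 0.15 0 0 0 0 0.4")

```text
clock: 16.05
ee_pos: [0.5065, 0.0714, 0.0501]
orientation: [-2.194, -2.248, 0.001]
wrist_force: [-8.2, 2.4, 8.2]
opening: 0.601
```

step_arm(commands="0 0.05 0 0 0 0 0.4; 0 0.1 0 0 0 0 0.4; 0 0.15 0 0 0 0 0.4; 0 0.15 0 0 0 0 0.4")

```text
clock: 16.45
ee_pos: [0.5066, 0.0713, 0.0501]
orientation: [-2.193, -2.247, 0.004]
wrist_force: [-10.2, 3.1, 11.1]
opening: 0.597
```

step_arm(commands="0 -0.3 0 0 0 0 0.4; 0 -0.8 0 0 0 0 0.4; 0 -2 0 0 0 0 0.4; 0 -4 -1 0 0 0 0.4; 0 -6 -5 0 0 0 0.4; 0 -6 -10 0 0 0 0.4; 0 -6 -14 0 0 0 0.4; 0 -6 -14 0 0 0 0.4; 0 -6 -14 0 0 0 0.4")

```text
clock: 17.35
ee_pos: [0.4469, 0.0703, 0.1911]
orientation: [-2.194, -2.247, -0.001]
wrist_force: [-0.1, -0.9, -0.3]
opening: 0.603
```

```bash
python3 look.py 5; python3 - <<'E'
from h import *
f=manip.grab_frame("wrist");cv2.imwrite("pics/w5.png",f["image"])
a=cv2.imread("pics/scene5.png")[195:285,240:400]
cv2.imwrite("pics/c5.png",np.vstack([cv2.resize(a,(640,360),interpolation=cv2.INTER_CUBIC),cv2.resize(f["image"],None,fx=1,fy=.6)]))
E
```

```text
scene [(array([ 0.2014,  0.3701, -0.0023]), 0.8), (array([0.5637, 0.0745, 0.0516]), 0.75)]
side [(array([0.1954, 0.3716, 0.0005]), 0.8), (array([0.5636, 0.0739, 0.0525]), 0.79)]
 seg [558.5  78.9] [ 92.1 170.4] 1.2
[0.4462 0.0696 0.189 ] [-0.5861 -0.3919  0.032 ] 17.55
```

View pics/c5.png

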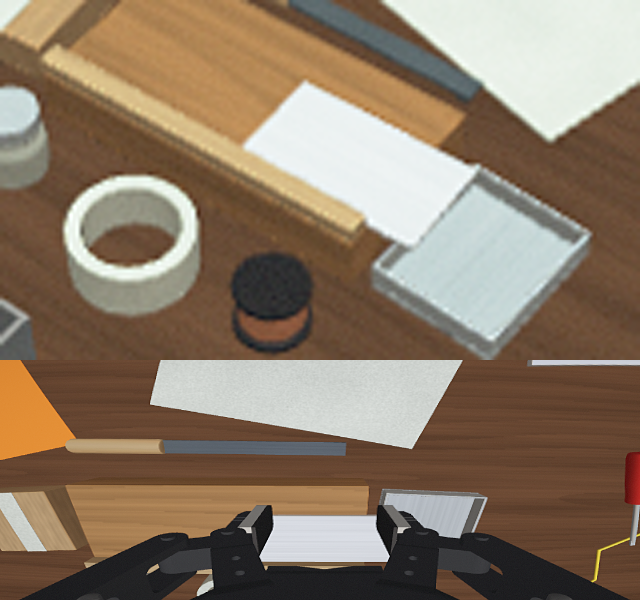

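```bash
python3 - <<'E'
from h import *
np.set_printoptions(precision=4,suppress=True)
f=manip.grab_frame("scene")
c=lambda x,y:(240+(x+.5)/4-.5,195+(y+.5)/4-.5)
P=np.array([ray(f,c(*p),.056) for p in [(305,80),(479,166),(412,247)]]);print(P)
a=P[1]-P[0];print("yaw",np.degrees(np.arctan2(-a[0],a[1])),"centre",(P[0]+P[2])/2,np.linalg.norm(a))
print("board near +y",ray(f,c(466,117),.05),"fence end in/top",ray(f,c(366,221),.066))
s=cv2.imread("pics/side5.png")[150:250,210:370]
cv2.imwrite("pics/c6.png",cv2.resize(s,(800,500),interpolation=cv2.INTER_CUBIC))
E
```

```text
[[ 0.517  -0.0077  0.056 ]
 [ 0.5101  0.1518  0.056 ]
 [ 0.6047  0.1546  0.056 ]]
yaw 2.462494509579085 centre [0.5608 0.0734 0.056 ] 0.15966665993775755
board near +y [0.4695 0.1138 0.05  ] fence end in/top [0.6115 0.1177 0.066 ]
```

View pics/c6.png

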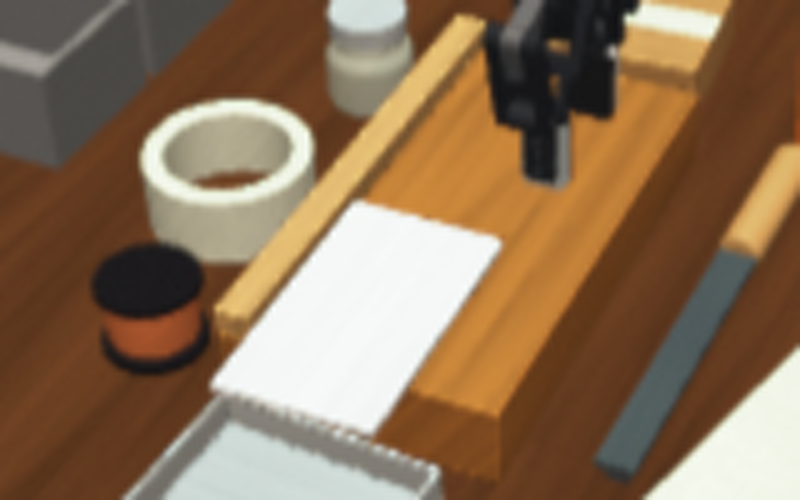

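```bash
python3 - <<'E'
from h import *
np.set_printoptions(precision=4,suppress=True)
f=manip.grab_frame("side")
c=lambda x,y:(210+(x+.5)/5-.5,150+(y+.5)/5-.5)
P=np.array([ray(f,c(*p),.056) for p in [(355,202),(212,386),(372,432),(501,240)]]);print(P,P.mean(0))
F=np.array([ray(f,c(*p),.066) for p in [(241,322),(486,40)]]);B=np.array([ray(f,c(*p),.05) for p in [(500,414),(697,98)]]);print("fence",F,"near",B)
for a in (P[1]-P[0],P[2]-P[3],F[0]-F[1],B[0]-B[1]): print("yaw",np.degrees(np.arctan2(-a[0],a[1])))
# profile across plate-fence, at several world y: predicted image path at z .056
g=f["image"]
for y in (0.01,.05,.09):
    print(y,[tuple(int(v) for v in g[tuple(np.round(proj(f,[x,y,.056])[::-1]).astype(int))]) for x in np.arange(.596,.620,.002)])
E
```

```text
[[ 0.6051 -0.0039  0.056 ]
 [ 0.6006  0.1567  0.056 ]
 [ 0.5122  0.1532  0.056 ]
 [ 0.5168 -0.0065  0.056 ]] [0.5587 0.0749 0.056 ]
fence [[ 0.6053  0.1184  0.066 ]
 [ 0.6007 -0.1659  0.066 ]] near [[ 0.4631  0.1109  0.05  ]
 [ 0.4692 -0.1822  0.05  ]]
yaw 1.5994157164553964
yaw 1.6667581453296514
yaw -0.9338583388147405
yaw 1.1940718782183646
0.01 [(246, 248, 246), (246, 248, 246), (246, 248, 245), (244, 246, 243), (244, 246, 243), (194, 207, 208), (86, 115, 141), (61, 104, 142), (87, 148, 190), (113, 185, 222), (113, 185, 222), (116, 190, 228), (116, 189, 228)]
0.05 [(246, 248, 244), (246, 248, 245), (246, 248, 245), (243, 245, 242), (229, 232, 231), (107, 129, 150), (55, 96, 130), (55, 96, 130), (81, 140, 182), (104, 175, 214), (111, 185, 225), (114, 189, 228), (116, 191, 229)]
0.09 [(245, 247, 244), (245, 247, 244), (243, 245, 242), (243, 245, 242), (133, 155, 171), (62, 99, 132), (62, 99, 132), (68, 118, 156), (103, 171, 214), (108, 177, 217), (114, 187, 226), (118, 193, 230), (118, 193, 230)]
```

The checks agree: there is no gap at the fence, the blank sits at about y = 0.109 in the board's frame, and it is parallel within about 1°. Handing in.

```bash
python3 - <<'E'
from h import *
print(manip.hand_in()); print(manip.get_state()["clock"])
E
```

```text
the job is handed in; nothing more can be done
None
the job is handed in; nothing more can be done
```

I pushed the blank about 120 mm along the board towards the tray, then squared it against the fence with a two-finger push. The push stopped dead at about 10 N, and I backed the arm clear before handing in at about 18 s.

**Last checks:**
- **Overhang:** the blank's centre is about 109 mm along the board, so about 39 mm sticks out above the tray.
- **Fence:** the side view shows no gap between the blank and the fence.
- **Angle:** the blank lies at 1.2–2.5° and the board at about 1.2° (single readings 0–2°), so they are parallel within about 1.3° (limit about 3.4°).
- **Other things:** none looked moved in the pictures; I did not re-measure their positions.

**Disagreements:**
- **Centre reading:** the views put the blank's centre between 0.559 and 0.564 m in x, against about 0.5615 m expected when seated. The visible fence face and the force stop both say it is seated.
- **Fence line:** the side view's fence line came out about 2° off from the other board edges, so I did not use it.
- **Upward force:** during the final push the wrist also read 5–11 N upward. I put this down to fingertip friction; the blank looked flat afterwards.

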